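# Present a glass blank at the inspection light

## Task

First turn the amber glass blank on its turntable until the white pointer at its foot faces the red mark on the blue slide. Then slide it, still facing the mark, along the rail to the light panel until you feel the ball detent drop into its notch, and finish holding it there: keep your grip on the glass and do not let go. Leave the paddle, the tumbler and the brush alone.

Things in the scene. Friction and masses are not known exactly. Their poses are not given: they have to be found in the camera images.
- rail: Fixed slide rail: two aluminium bars 420 mm long with a slot between, on a grey base 110 x 440 mm; bar tops 30 mm above the bench. Origin on the bench under the rail's middle; its y axis runs along the rail, z up. Place and yaw (up to 0.25 rad either way) differ each time.
- carriage (a joint): Travel of the blue slide along the rail's y axis, m. 0 is the end stop at the rail's -y end, 0.25 the stop at the +y end; at the value q its centre is at rail y = q - 0.125. It starts at 0 to 0.05. Moving it takes about 2 to 4 N.
- turntable (a joint): Angle, rad, of the black turntable (72 mm across) on the slide, which carries the glass. 0 = the white pointer faces the red mark exactly; grows anticlockwise seen from above; stops at -0.6 and 1.6. It starts at 0.5 to 1.35 and stays where it is left (friction about 0.05 N m).
- mark (a point): Middle of the red mark on top of the slide's deck, 55 mm from the turntable's axis on the rail's +x side, 50 mm above the bench.
- glass: Amber glass cylinder, 48 mm across, 90 mm tall, clamped upright at the turntable's centre: it only turns and slides, it cannot be lifted off. Origin at the centre of its foot, 58 mm above the bench; z up; its x axis points along the white pointer and the white stripe on its lower half. Black rubber ring 54 mm across round its lowest 6 mm. Grip its upper part from above.
- glass_top (a point): Centre of the glass's top face, on the turntable's axis, about 148 mm above the bench.
- pin (a joint): Drop of the detent ball, m, and of the yellow pin on the slide's deck that moves with it. 0 = ball riding on the brass strip in the rail's slot (pin 6 mm proud); about 0.006 = seated in the V notch (pin almost flush). The walls slope 45 degrees: 1 mm off centre lifts the ball 1 mm. It starts to fall 8 mm before the centre; the slide is then drawn in with up to about 8 N; beyond, held back.
- panel: Black light panel with a cream face, 120 mm wide along the rail, 96 mm high, fixed on the rail's -x side, 85 mm from its axis. Origin on the bench under its centre; its y is parallel to the rail's. The notch's exact place is not listed: it is up to 12 mm either way along the rail from the panel's centre; it shows as a groove 16 mm wide across the brass strip until the slide covers it.
- paddle: Bystander: wooden paddle lying flat, blade 90 x 60 x 12 mm, round handle, 220 mm long in all, 20 mm high. Origin on the bench below the handle's blade end.
- tumbler: Bystander: empty green glass tumbler, 72 mm across, 85 mm tall, upright. Origin at the centre of its foot.
- brush: Bystander: wooden bench brush 110 x 45 mm, 36 mm high, bristles down. Origin at the centre of its underside.

How it is judged (in metres and radians):
On the way, in this order (a step that is already met when the one before it is completed fails the run):
1. the white pointer faces the red mark (within 0.12 rad), with the fingers on the glass and the slide not yet in the notch (value of joint turntable between -0.12 and 0.12 rad and value of joint pin below 0.002 m and contact force between the fingers and glass above 1 N), for 0.2 s.
2. the detent ball has dropped into the notch with the glass gripped (value of joint pin above 0.003 m and contact force between the fingers and glass above 1 N), for 0.2 s.
At the end, for the whole second after the job is handed in: The slide is at rest (under 10 mm/s) with its detent ball at least 3 mm down in the notch (slide within about 2.5 mm of the notch's centre), the pointer is within 0.12 rad of the red mark, and the fingers still press on the glass with more than 1 N (all of step 2 and value of joint turntable between -0.12 and 0.12 rad and velocity of joint carriage between -0.01 and 0.01 m/s); the arm keeps its last pose, push and grip.
It fails at once if the paddle, the tumbler or the brush is moved more than 30 mm (distance of any of paddle, tumbler, brush from where it was at the start of the episode above 0.03 m).
It also fails if it takes over 61 s, if anything falls off the work surface, if the arm or the gripper's body presses on something with over 40 N, if the wrist force passes 120 N, or if a joint passes its speed limit or range.

## Robot

A 6-joint arm with a two-finger parallel gripper is mounted at the origin on the work surface. World frame = base frame: x ahead of the robot, y to its left, z up, the work surface at z = 0. Lengths are in mm, angles in degrees, forces in N, time in s.
With the tool pointing down it reaches from about 350 to 850 mm from the base axis. Payload 8.1 kg.
Tool frame: the origin (TCP) lies on the centre line of the jaws, within the pads' length; the fingertips stand 11 mm ahead of it and the grasp point (between the pads) lies 8 mm behind it; z points along the fingers, y is the direction in which the jaws open and shut (so a half turn about z gives the same grasp; the last joint's range is limited). The gripper opens to 85 mm and grips with 20 to 120 N. Pads are 22 mm wide; open, the fingers measure 114 mm over their backs; the gripper's body (76 mm by 85 mm) begins 54 mm behind the grasp point. The pads swing forward as they close: fully open they stand 13 mm farther back than shut.
Start: joints at [65.237, 7.471, 85.268, -0, 87.261, -4.893], TCP at [203.913, 564.292, 242.292] pointing down, gripper open.
Joint ranges: [-169.43, 169.43], [-51.17, 129.36], [1.28, 143.12], [-76.62, 256.62], [0, 156.53], [-152.29, 152.29]. Speed limits (degrees/s): [136.94, 136.94, 159.86, 180, 180, 180].

## Interface

Orientations are given as [roll, pitch, yaw] about the fixed x, y, z axes, in that order (R = Rz(yaw) Ry(pitch) Rx(roll)).
In Python, from bench import telemetry, viewer, r gives the robot as it stands.
- The arm moves only by the shell command python3 -m inch 'ROWS' [FORCE]. ROWS is JSON, a list of rows, each a list of 3 entries, a list of its own where there are three numbers: the shift along the tool's x, y, z in cm, then the turn, a rotation vector about the tool's x, y, z in rad, then the opening, from 0 (shut) to 1 (fully open). A call has 1 to 20 rows; each row is the pose to reach, as a shift and turn from the pose commanded when the call began, along the tool's axes at that moment; what a row does not reach only later rows make up. A row lasts 1/10 s, in which the tool goes at most 50 mm and 8.59 degrees, less where a joint would pass 70% of its speed; a pose out of reach is approached as far as the arm can. A call with a gripper value outside its range is refused whole. The fingers move at their own pace and stop on an object; FORCE is the grip in N (left out, the last holds). Time passes only in rows, so rows that repeat a pose let the fingers close. It gives the time, the measured TCP pose, the force and the opening at its end, in the units of the state.
- telemetry.sense(): the state, without advancing time (a new reading comes with each control period).
- viewer.snapshot(name): name is "side" or "top"; returns the picture (420x560x3 uint8, red, green, blue); there is no depth.
- viewer.camera_model(name): a dict with "fx", "fy", "cx", "cy" (pixels), "cam_to_world" (4x4, takes a point from camera to world coordinates). Camera axes: x right, y down, z forward; pixel columns grow to the right and rows downward; lengths in mm; the calibration is good to about 2 mm. A picture is of the moment at which its call begins. camera_model takes no time and is no camera call.
- r.hand_in(): hands the job in, once; it reports no verdict.
The state is a dict: "time": time; "joint_pos": joint angles; "qd": joint speeds; "joint_efforts": joint torques, N m; "tool_pos": TCP position; "tcp_rot": TCP orientation; "ft_force": force on the tool from outside, world axes, zero at the start; "wrist_torque": the same for the moment, N m; "finger_gap": finger opening in mm.
Only numpy, scipy, OpenCV 4.12 (cv2) and the standard library are available. Lean on these libraries where they do the work, as an engineer would, in place of code of your own. Each camera call takes 0.05 s, during which the arm holds its last target.

## Working session

There is one attempt and no reset: what is moved stays moved. The work goes in short steps, Python scripts to look and compute and a shell command to move; the robot and the scene stay as the last step left them, time stands still between calls to the robot, and variables do not carry over. Pictures are saved under pics/ and viewed, and the job is handed in when it is done.

```bash
ls; mkdir -p pics
python3 - <<'E'
from bench import telemetry, viewer, r
import cv2
for n in("top","side"):
    cv2.imwrite(f"pics/{n}0.png",viewer.snapshot(n)[:,:,::-1]); print(n,viewer.camera_model(n))
print(telemetry.sense())
E
```

```text
pics
top {'fx': 505.93541965567044, 'fy': 505.93541965567044, 'cx': 284.28328900900993, 'cy': 206.37094853109988, 'cam_to_world': array([[-2.05265577e-02, -9.89651337e-01,  1.42017220e-01,
         3.47219549e+02],
       [-9.99753324e-01,  1.91125268e-02, -1.13138150e-02,
        -1.36706287e+01],
       [ 8.48242426e-03, -1.42214422e-01, -9.89799529e-01,
         1.46275477e+03],
       [ 0.00000000e+00,  0.00000000e+00,  0.00000000e+00,
         1.00000000e+00]])}
side {'fx': 443.67283289191516, 'fy': 443.67283289191516, 'cx': 274.8520547982564, 'cy': 201.5733234820344, 'cam_to_world': array([[ 9.18434005e-01, -1.91818901e-01,  3.45954458e-01,
         1.28964324e+02],
       [-3.95008562e-01, -4.91477452e-01,  7.76156009e-01,
        -9.93643504e+02],
       [ 2.11474230e-02, -8.49503045e-01, -5.27159713e-01,
         7.55816366e+02],
       [ 0.00000000e+00,  0.00000000e+00,  0.00000000e+00,
         1.00000000e+00]])}
{'time': 0.1, 'joint_pos': array([ 6.52346722e+01,  7.51187690e+00,  8.53251496e+01,  3.58162731e-04,
        8.72627816e+01, -4.89217704e+00]), 'qd': array([ 0.13583362, -0.08976404, -0.14871709, -0.05505673,  0.02128611,
        0.13086049]), 'joint_efforts': array([ 1.88280879e-03, -5.70949280e+01, -5.01943982e+01, -3.50728692e-05,
        8.11779726e-03, -6.00200508e-06]), 'tool_pos': array([203.72137958, 563.82444728, 241.31768373]), 'tcp_rot': array([-1.79900586e+02, -8.86814065e-03,  1.60126824e+02]), 'ft_force': array([-0.06165601,  0.4125135 , -0.00962672]), 'wrist_torque': array([-0.00178615,  0.0175029 , -0.00396317]), 'finger_gap': 85.09281353943184}
```

View pics/top0.png

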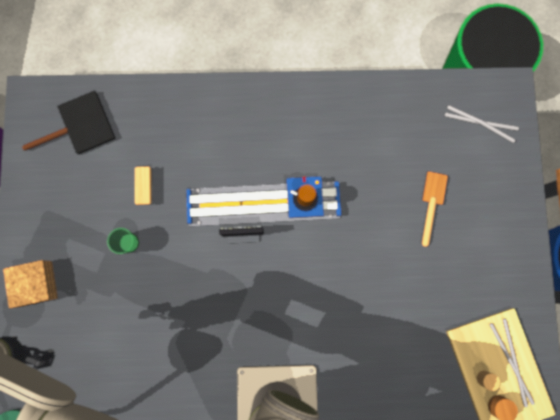

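View pics/side0.png

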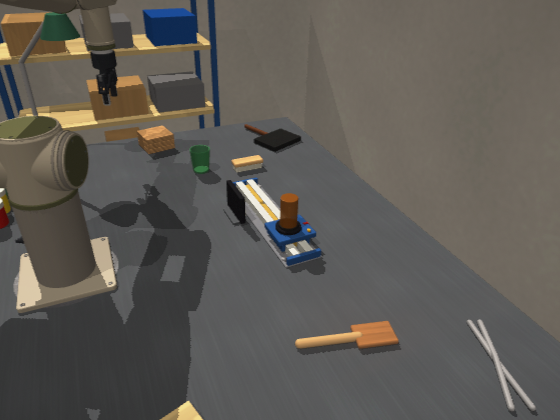

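The top view shows the rail from column 187 to 340 near row 203. The slide and glass are near (306,196), the panel near (241,231), and a dark notch near (241,203). I'll zoom in next.

Run:
```python
import cv2
a=cv2.imread("pics/top0.png")[165:245,180:350]
cv2.imwrite("pics/top0z.png",cv2.resize(a,None,fx=4.7,fy=4.7,interpolation=cv2.INTER_CUBIC))
a=cv2.imread("pics/side0.png")[170:270,215:335]
cv2.imwrite("pics/side0z.png",cv2.resize(a,None,fx=6,fy=6,interpolation=cv2.INTER_CUBIC))
```

```text
(no output)
```

View pics/top0z.png

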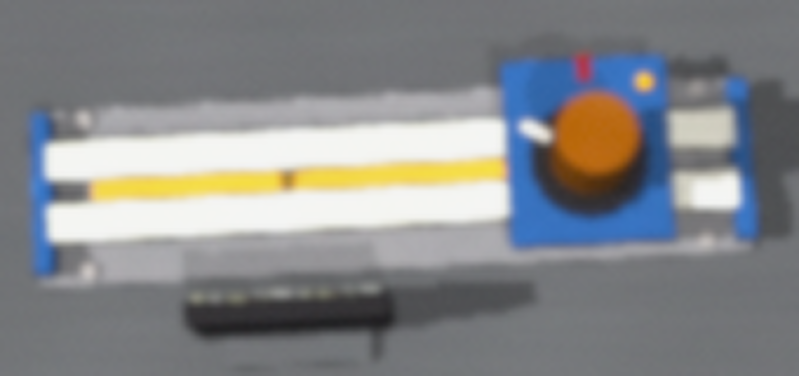

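View pics/side0z.png

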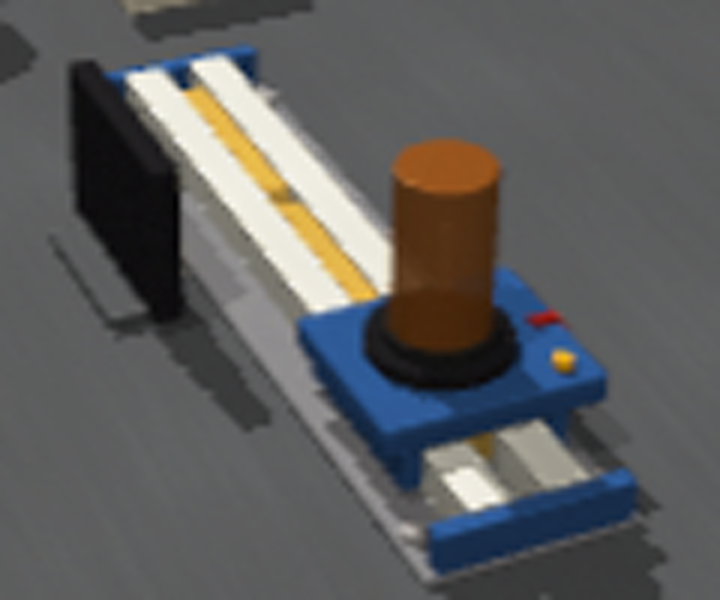

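```bash
cat > h.py <<'E'
import numpy as np, cv2
from bench import telemetry, viewer
def ray(n,p):
    m=viewer.camera_model(n);T=m["cam_to_world"]
    d=T[:3,:3]@np.array([(p[0]-m["cx"])/m["fx"],(p[1]-m["cy"])/m["fy"],1.]);return T[:3,3],d
def onz(n,p,z):
    o,d=ray(n,p);return (o+d*(z-o[2])/d[2])
def cen(mask):
    ys,xs=np.nonzero(mask);return np.array([xs.mean(),ys.mean()]),len(xs)
E
python3 - <<'E'
from h import *
im=cv2.imread("pics/top0.png");hsv=cv2.cvtColor(im,cv2.COLOR_BGR2HSV)
H,S,V=[hsv[...,i].astype(int) for i in range(3)]
roi=np.zeros(H.shape,bool);roi[165:245,180:350]=1
br=roi&(H>18)&(H<32)&(S>150)&(V>150);br[:,:195]=0;br[:,288:]=0
ys,xs=np.nonzero(br);print(xs.min(),xs.max(),len(xs))
P=np.array([onz("top",(x,y),26) for x,y in zip(xs,ys)])
l=cv2.fitLine(P[:,:2].astype(np.float32),cv2.DIST_L2,0,.01,.01).ravel();d=l[:2]*np.sign(l[1]);print("rail dir",d,np.degrees(np.arctan2(-d[0],d[1])), "pt",l[2:])
# notch: brightness along the strip
for x in range(232,250):
    y0=203
    col=V[199:208,x]; print(x,col, H[199:208,x])
red=roi&((H<6)|(H>172))&(S>170)&(V>100);red[185:]=0
c,n=cen(red);print("mark",c,n,onz("top",c,50))
gl=roi&(H>6)&(H<16)&(S>170)&(V>110);gl[:, :290]=0
k,lab,st,ce=cv2.connectedComponentsWithStats(gl.astype(np.uint8));i=1+st[1:,4].argmax();print("glass",st[i],ce[i],onz("top",ce[i],148))
print(onz("top",(st[i][0]-.0,ce[i][1]),148)-onz("top",(st[i][0]+st[i][2],ce[i][1]),148))
wh=roi&(S<60)&(V>150);wh[:, :289]=0;wh[:, 300:]=0;wh[198:]=0
ys,xs=np.nonzero(wh);print(list(zip(xs,ys)));
if len(xs):c,n=cen(wh);print("ptr",c,onz("top",c,59))
ys,xs=np.nonzero(roi&(H>100)&(H<125)&(S>150)&(V>80));
for a,b in((180,195),(285,330),(330,350)):
    s=(xs>=a)&(xs<b);print("blue",xs[s].min(),xs[s].max(),ys[s].min(),ys[s].max())
E
```

```text
201 286 225
rail dir [-0.03275984  0.99946326] 1.8773365 pt [566.53503  87.33282]
232 [244 240 236 242 245 244 242 237 242] [30 23 22 25 26 26 24 23 23]
233 [244 240 237 242 245 244 241 236 241] [30 23 22 25 26 26 24 22 26]
234 [244 241 237 242 244 244 241 236 241] [30 20 23 25 26 26 24 23 26]
235 [244 241 237 242 244 244 241 237 242] [30 20 23 25 26 26 24 23 25]
236 [244 241 239 242 244 244 241 238 242] [30 21 23 25 26 26 24 23 25]
237 [243 241 239 242 244 244 241 238 242] [30 21 23 25 26 26 24 23 30]
238 [243 238 235 239 242 241 239 237 242] [30 21 23 24 25 25 24 23 30]
239 [242 233 222 225 228 231 232 236 242] [30 22 20 22 23 22 22 23 30]
240 [241 228 200 192 195 204 217 234 243] [30 23 19 20 21 20 20 24 30]
241 [241 224 190 180 183 191 214 235 243] [30 25 19 20 21 20 20 21 30]
242 [240 224 204 208 214 218 227 239 244] [30 23 19 20 21 20 22 23 40]
243 [239 226 223 232 236 237 239 243 244] [30 22 21 23 23 23 22 21 30]
244 [239 228 232 240 242 241 242 243 244] [30 22 22 24 25 24 23 23 30]
245 [238 228 235 241 243 241 241 243 244] [30 22 23 25 25 24 23 23 30]
246 [239 230 237 242 243
[... 715 characters left out ...]
int64(295), np.int64(192)), (np.int64(296), np.int64(192)), (np.int64(292), np.int64(193)), (np.int64(293), np.int64(193)), (np.int64(294), np.int64(193)), (np.int64(295), np.int64(193)), (np.int64(296), np.int64(193)), (np.int64(297), np.int64(193)), (np.int64(293), np.int64(194)), (np.int64(294), np.int64(194)), (np.int64(295), np.int64(194)), (np.int64(296), np.int64(194)), (np.int64(297), np.int64(194))]
ptr [293.86363636 192.45454545] [587.67577231 -57.4906797   59.        ]
blue 187 190 190 222
blue 287 322 177 216
blue 335 340 182 214h.py:9: RuntimeWarning: Mean of empty slice.
  ys,xs=np.nonzero(mask);return np.array([xs.mean(),ys.mean()]),len(xs)
  ret = ret.dtype.type(ret / rcount)
```

Run:
```python
from h import *
d=np.array([-.03276,.99946]);ex=np.array([d[1],-d[0]]);p0=np.array([566.535,87.333])
def rf(P):return np.round([(P[:2]-p0)@ex,(P[:2]-p0)@d],1)
for n in("top","side"):
    im=cv2.imread(f"pics/{n}0.png");hsv=cv2.cvtColor(im,cv2.COLOR_BGR2HSV)
    H,S,V=[hsv[...,i].astype(int) for i in range(3)]
    roi=np.zeros(H.shape,bool)
    if n=="top": roi[170:188,295:315]=1
    else: roi[170:270,290:335]=1; 
    red=roi&((H<8)|(H>165))&(S>140)&(V>60)&(im[...,1]<70)
    ys,xs=np.nonzero(red);print(n,list(zip(xs.tolist(),ys.tolist())))
    if n=="top" and len(xs): c,_=cen(red);P=onz(n,c,50);print("mark",c,P,rf(P))
g=onz("top",(306.45,193.95),148);print("glass rf",rf(g))
for p in((305,177),(305,216)):
    print("deck edge",onz("top",p,50),rf(onz("top",p,50)))
for x in(187,340.5):print("end",rf(onz("top",(x,203),30)))
print("notch",onz("top",(240.9,203),26),rf(onz("top",(240.9,203),26)))
print("ptr",rf(onz("top",(293.9,192.5),60)))
# side: glass top ellipse centre
im=cv2.imread("pics/side0.png");hsv=cv2.cvtColor(im,cv2.COLOR_BGR2HSV);H,S,V=[hsv[...,i].astype(int) for i in range(3)]
roi=np.zeros(H.shape,bool);roi[190:235,275:302]=1
gl=roi&(H>4)&(H<18)&(S>150)&(V>60);ys,xs=np.nonzero(gl)
for y in range(ys.min(),ys.min()+20):print(y,xs[ys==y].min(),xs[ys==y].max(),V[y,288],end="; ")
```

```text
top [(303, 177), (304, 177), (303, 178), (304, 178), (303, 179), (304, 179), (303, 180), (304, 180)]
mark [303.5 178.5] [628.94561333 -86.11841712  50.        ] [  56.7 -175.4]
side [(304, 222), (305, 222), (306, 222), (307, 222), (303, 223), (304, 223), (305, 223), (306, 223), (307, 223)]
glass rf [  -4.5 -175.1]
deck edge [633.21090895 -90.50075338  50.        ] [  60.8 -179.9]
deck edge [521.42404371 -87.55399572  50.        ] [ -50.8 -173.3]
end [  6.6 160.4]
end [ -16.2 -278.3]
notch [565.54114063  94.18457464  26.        ] [-0.8  6.9]
ptr [  16.1 -145.5]
193 288 290 135; 194 284 294 152; 195 282 295 153; 196 281 296 153; 197 281 297 152; 198 281 297 153; 199 281 297 153; 200 281 297 153; 201 281 297 152; 202 281 297 107; 203 281 297 83; 204 281 296 81; 205 281 296 81; 206 281 296 82; 207 281 296 85; 208 281 296 84; 209 281 296 84; 210 281 296 83; 211 281 296 83; 212 281 296 83;
```

Run:
```python
from h import *
for c in((289,197.7),(289.2,198.2)):print("side glass top",onz("side",c,148))
print("side mark",onz("side",(305.3,222.5),50))
o1,d1=ray("top",(306.45,194.2));o2,d2=ray("side",(289.1,198))
A=np.stack([d1,-d2],1);t=np.linalg.lstsq(A,o2-o1,rcond=None)[0];print(o1+t[0]*d1,o2+t[1]*d2)
from scipy.spatial.transform import Rotation as R
s=telemetry.sense();Rt=R.from_euler("xyz",[180,0,160.126],degrees=True)
print((Rt.inv().apply(np.array([569,-88,215])-np.array([203.913,564.292,242.292])))/10)
```

```text
side glass top [570.32349238 -94.51053126 148.        ]
side glass top [569.75028567 -97.00487218 148.        ]
side mark [627.89179078 -88.11284296  50.        ]
[567.98217239 -88.06267019 142.92401309] [572.93755491 -89.86686633 143.85457261]
[-56.50918359 -48.9330755    2.7292    ]
```

```bash
python3 -m inch '[[[-5,-4.3,0.2],[0,0,0.14],1],[[-9,-7.7,0.4],[0,0,0.26],1],[[-13,-11.1,0.6],[0,0,0.38],1],[[-17,-14.5,0.8],[0,0,0.5],1],[[-20.5,-17.6,1],[0,0,0.62],1],[[-24,-20.6,1.2],[0,0,0.74],1],[[-27.5,-23.6,1.4],[0,0,0.86],1],[[-31,-26.6,1.6],[0,0,0.98],1],[[-34.5,-29.6,1.8],[0,0,1.1],1],[[-38,-32.6,2],[0,0,1.22],1],[[-41.5,-35.6,2.2],[0,0,1.34],1],[[-45,-38.7,2.4],[0,0,1.46],1],[[-48.5,-41.8,2.6],[0,0,1.58],1],[[-52,-44.8,2.7],[0,0,1.7],1],[[-55,-47.4,2.7],[0,0,1.76],1],[[-56.7,-48.9,2.7],[0,0,1.78],1],[[-56.7,-48.9,2.7],[0,0,1.78],1],[[-56.7,-48.9,2.7],[0,0,1.78],1],[[-56.7,-48.9,2.7],[0,0,1.78],1]]' 20
```

```text
time: 2.0
tool_pos: [570.4, -87.4, 215.0]
tcp_rot: [-179.9, -0.0, 58.2]
ft_force: [0.0, 0.3, -0.3]
finger_gap: 85.5
```

Run:
```python
from h import *
a=viewer.snapshot("side")[:,:,::-1];b=viewer.snapshot("top")[:,:,::-1]
cv2.imwrite("pics/s1.png",a);cv2.imwrite("pics/t1.png",b)
z=[cv2.resize(q,(395,395),interpolation=cv2.INTER_CUBIC) for q in(a[130:260,215:345],b[150:250,260:360])]
cv2.imwrite("pics/z1.png",np.hstack(z));print(telemetry.sense()["tool_pos"])
```

```text
[570.61369364 -87.15859504 215.32304746]
```

View pics/z1.png

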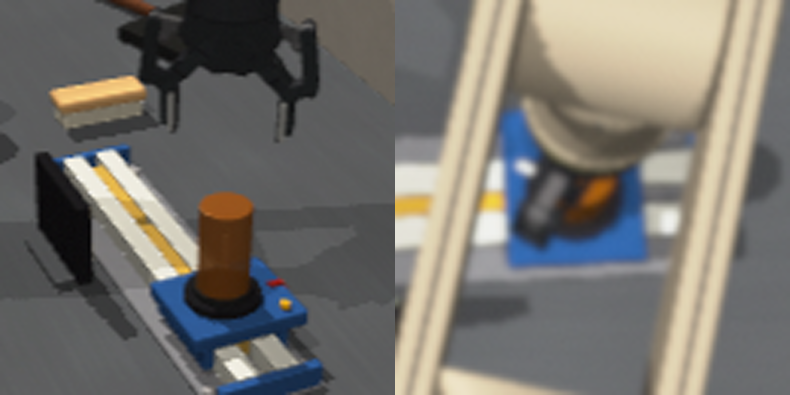

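The side view shows the open jaws centred above the glass, with both near column 225 of the crop. I'll descend next.

```bash
python3 -m inch '[[[-0.1,0.1,2],[0,0,0],1],[[-0.1,0.1,4],[0,0,0],1],[[-0.1,0.1,6],[0,0,0],1],[[-0.1,0.1,7.5],[0,0,0],1],[[-0.1,0.1,8.7],[0,0,0],1],[[-0.1,0.1,9.5],[0,0,0],1],[[-0.1,0.1,9.5],[0,0,0],1],[[-0.1,0.1,9.5],[0,0,0],1],[[-0.1,0.1,9.5],[0,0,0],1]]' 20
```

```text
time: 3.0
tool_pos: [572.0, -89.9, 121.4]
tcp_rot: [179.9, -0.0, 58.1]
ft_force: [-0.3, -0.2, 0.3]
finger_gap: 85.4
```

```bash
python3 -m inch '[[[0,0,0],[0,0,0],0.75],[[0,0,0],[0,0,0],0.65],[[0,0,0],[0,0,0],0.6],[[0,0,0],[0,0,0],0.55],[[0,0,0],[0,0,0],0.5],[[0,0,0],[0,0,0],0.45],[[0,0,0],[0,0,0],0.4],[[0,0,0],[0,0,0],0.3],[[0,0,0],[0,0,0],0.3],[[0,0,0],[0,0,0],0.3]]' 20
```

```text
time: 4.0
tool_pos: [571.9, -90.0, 120.8]
tcp_rot: [179.9, -0.0, 58.1]
ft_force: [3.6, -4.3, 4.0]
finger_gap: 47.5
```

```bash
python3 -m inch '[[[0,0.05,0],[0,0,0],0.3],[[0,0.1,0],[0,0,0],0.3],[[0,0.1,0],[0,0,0.06],0.3],[[0,0.1,0],[0,0,0.15],0.3],[[0,0.1,0],[0,0,0.24],0.3],[[0,0.1,0],[0,0,0.33],0.3],[[0,0.1,0],[0,0,0.42],0.3],[[0,0.1,0],[0,0,0.5],0.3],[[0,0.1,0],[0,0,0.5],0.3],[[0,0.1,0],[0,0,0.5],0.3]]' 40
```

```text
time: 5.0
tool_pos: [571.9, -90.0, 120.9]
tcp_rot: [-180.0, 0.0, 29.5]
ft_force: [-1.9, 0.3, 7.0]
finger_gap: 46.9
```

```bash
python3 -m inch '[[[0,0,0],[0,0,0.08],0.3],[[0,0,0],[0,0,0.17],0.3],[[0,0,0],[0,0,0.26],0.3],[[0,0,0],[0,0,0.35],0.3],[[0,0,0],[0,0,0.42],0.3],[[0,0,0],[0,0,0.42],0.3],[[0,0,0],[0,0,0.42],0.3]]' 40
python3 - <<'E'
from h import *
a=viewer.snapshot("side")[:,:,::-1];b=viewer.snapshot("top")[:,:,::-1]
cv2.imwrite("pics/s2.png",a);cv2.imwrite("pics/t2.png",b)
z=[cv2.resize(q,(395,395),interpolation=cv2.INTER_CUBIC) for q in(a[190:250,260:320],b[170:230,275:335])]
cv2.imwrite("pics/z2.png",np.hstack(z));s=telemetry.sense();print(s["tool_pos"],s["ft_force"],s["wrist_torque"])
E
```

```text
time: 5.7
tool_pos: [571.8, -89.9, 120.9]
tcp_rot: [-180.0, 0.0, 5.4]
ft_force: [-1.7, -0.2, 8.4]
finger_gap: 47.5
[571.86401288 -89.93027985 120.84245811] [-2.00685614  0.76518493  8.33923167] [-0.17521865  0.15113332 -0.06876168]
```

View pics/z2.png

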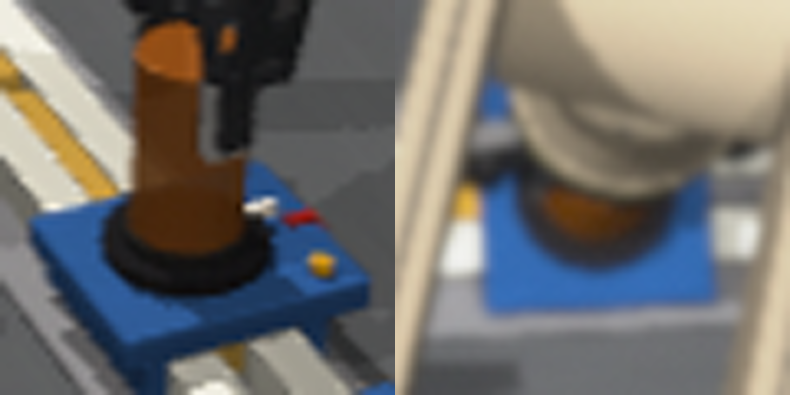

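In the side view the white pointer, around (299.5,221.2), is just short of the red mark at (305.4,222.6). Next I'll compute the angle.

Run:
```python
from h import *
im=cv2.imread("pics/s2.png");hsv=cv2.cvtColor(im,cv2.COLOR_BGR2HSV);H,S,V=[hsv[...,i].astype(int) for i in range(3)]
roi=np.zeros(H.shape,bool);roi[215:228,294:312]=1
w=roi&(S<90)&(V>130);rd=roi&((H<8)|(H>165))&(S>140)&(im[...,1]<80)
ys,xs=np.nonzero(w);print(list(zip(xs.tolist(),ys.tolist())))
cw,cr=cen(w)[0],cen(rd)[0]
M=onz("side",cr,50)
for z in(58,60,62):
    P=onz("side",cw,z);print(z,cw,P,cr,M)
    for ax in((572,-90),(573,-90.3),M[:2]-55*np.array([.99946,.0328])):
        v=P[:2]-ax;m=M[:2]-ax
        print("  ax",ax,"r",np.hypot(*v),np.hypot(*m),"ang-rail",np.degrees(np.arctan2(v[1],v[0]))-1.88,"ang-mark",np.degrees(np.arctan2(v[1],v[0])-np.arctan2(m[1],m[0])))
```

```text
[(298, 220), (299, 220), (300, 220), (301, 220), (297, 221), (298, 221), (299, 221), (300, 221), (300, 222)]
58 [299.11111111 220.66666667] [610.14758665 -83.90563872  58.        ] [305.22222222 222.55555556] [627.56395996 -88.27938183  50.        ]
  ax (572, -90) r 38.63132934236639 55.59059428705264 ang-rail 7.196726366980935 ang-mark 7.303046703626959
  ax (573, -90.3) r 37.693912641468394 54.60136101023761 ang-rail 7.886836027635328 ang-mark 7.646021962200569
  ax [572.59365996 -90.08338183] r 38.058664191172284 54.99989361889707 ang-rail 7.461675721618215 ang-mark 7.46203338213496
60 [299.11111111 220.66666667] [608.76847522 -86.51302344  60.        ] [305.22222222 222.55555556] [627.56395996 -88.27938183  50.        ]
  ax (572, -90) r 36.933450632926224 55.59059428705264 ang-rail 3.537502118462583 ang-mark 3.643822455108606
  ax (573, -90.3) r 35.96838905408128 54.60136101023761 ang-rail 4.163658501152404 ang-mark 3.922844435717644
  ax [572.59365996 -90.08338183] r 36.35058071542472 54.99989361889707 ang-rail 3.7566862530505585 ang-mark 3.7570439135673044
62 [299.11111111 220.66666667] [607.38936379 -89.12040816  62.        ] [305.22222222 222.55555556] [627.56395996 -88.27938183  50.        ]
  ax (572, -90) r 35.40029309763382 55.59059428705264 ang-rail -0.4562240209754569 ang-mark -0.3499036843294334
  ax (573, -90.3) r 34.40958847350574 54.60136101023761 ang-rail 0.08453608734752005 ang-mark -0.15627797808723976
  ax [572.59365996 -90.08338183] r 34.80902646624806 54.99989361889707 ang-rail -0.2947397175461359 ang-mark -0.29438205702938997
```

```bash
python3 - <<'E'
from h import *
im=cv2.imread("pics/top0.png");np.set_printoptions(linewidth=200)
print("R ch rows186-200 cols 286-302");print(im[186:200,286:302,2])
ex=np.array([.99946,.0328])
ax=onz("top",(303.5,178.5),50)[:2]-55*ex
w=im[186:200,286:302,2].astype(float)-40;w[w<30]=0
for lim in(294,295,296,297):
    q=w.copy();q[:,lim-286+1:]=0;q[9:]=0
    ys,xs=np.mgrid[186:200,286:302];c=(q*xs).sum()/q.sum(),(q*ys).sum()/q.sum()
    out=[]
    for z in(58,60):
        P=onz("top",c,z)[:2]
        for a in(ax,np.array([572.6,-88.5]),np.array([572.6,-90.1])):
            v=P-a;out.append((round(np.hypot(*v),1),round(np.degrees(np.arctan2(v[1],v[0]))-1.88,1)))
    print(lim,np.round(c,2),out)
im=cv2.imread("pics/s2.png");print(im[215:227,294:312].min(2))
E
python3 - <<'E'
import cv2
a=cv2.imread("pics/top0.png")[170:220,280:330];cv2.imwrite("pics/t0zz.png",cv2.resize(a,(600,600),interpolation=cv2.INTER_NEAREST))
E
```

```text
R ch rows186-200 cols 286-302
[[129  91  62  56  56  54  55  51  51  50  50  52  56  73 107 140]
 [128  91  62  58  57  57  56  51  50  50  51  53  67 100 138 166]
 [128  91  63  56  59  60  59  56  51  52  49  60  86 126 162 180]
 [138 101  68  62  73  87  90  77  63  54  52  69 107 149 175 185]
 [178 130  83  78 111 147 158 138 106  79  67  82 124 164 181 186]
 [220 163 100  95 149 203 219 207 177 140 108 104 138 172 184 184]
 [231 177 106  95 151 208 228 231 225 204 166 139 151 174 184 184]
 [232 179 107  80 111 156 195 219 227 225 206 164 158 177 184 184]
 [232 179 104  67  73  95 124 156 184 203 192 158 157 177 184 185]
 [232 179 105  64  59  62  70  86 111 133 134 126 147 174 184 186]
 [231 181 107  66  56  56  56  58  64  74  84 104 136 166 182 185]
 [224 177 109  65  59  55  53  54  54  58  73  96 123 151 176 185]
 [218 172 109  65  56  53  53  54  52  57  69  92 113 136 160 177]
 [230 187 118  68  57  55  54  53  53  56  68  89 107 121 138 158]]
294 [289.85 191.5 ] [(np.float64(44.9), np.float64(66.1)), (np.float64(46.0), np.float64(64.8)), (np.float64(47.4), np.float64(65.6
[... 1065 characters left out ...]
 94  93  92  93  92  92]
 [ 23  21  21  51  40  41  41  41  42  52  72  89  93  93  93  93  93  84]
 [ 16  18  20  50  40  40  41  40  40  42  60  85  93  93  93  93  85  79]
 [ 10  15  16  48 115 137 201 166  67  40  43  60  85  93  85  80  79  79]
 [  8  11  13 165 210 190 149 121  67  41  41  42  67  74  80  79  78  78]
 [ 10  10  11  65  86  83 115 114  73  61  50  40  34  38  69  79  79  79]
 [ 10   9  12  20  28  30  52  51  55  36  25  21  17  28  48  71  79  80]
 [ 11  10  12  14  21  25  26  25  37  52  44  56  49  47  65  64  75  80]
 [ 10  10  13  15  15  22  25  24  34  41  41  40  40  40  42  48  70  79]
 [  9  14  17  15  14  15  20  35  41  40  40  40  40  40  40  41  55  73]]
```

View pics/t0zz.png

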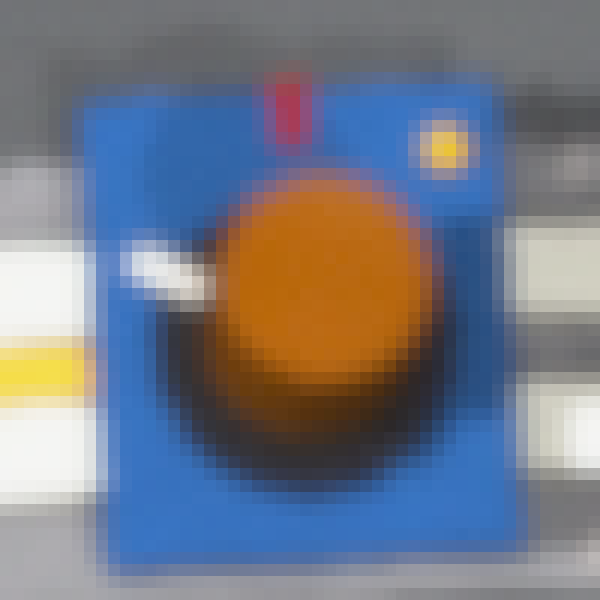

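Run:
```python
from h import *
im=cv2.imread("pics/top0.png").astype(float)
ex=np.array([.99946,.0328])
R=im[...,2]
for c1 in(295,296,297):
  for bg in (70,110,140):
    ys,xs=np.mgrid[188:198,289:c1+1];w=np.clip(R[188:198,289:c1+1]-bg,0,None)
    P=np.array([[onz("top",(x,y),60)[:2] for x in range(289,c1+1)] for y in range(188,198)])
    c=(P*w[...,None]).sum((0,1))/w.sum();D=P-c
    C=np.einsum('ij,ija,ijb->ab',w,D,D)/w.sum();e,v=np.linalg.eigh(C);u=v[:,1]*np.sign(v[0,1])
    ax=onz("top",(303.5,178.5),50)[:2]-55*ex
    g=c-ax
    print(c1,bg,c.round(1),"PCA",round(np.degrees(np.arctan2(u[1],u[0]))-1.88,1),"elong",np.sqrt(e).round(1),"centroid",round(np.degrees(np.arctan2(g[1],g[0]))-1.88,1),np.hypot(*g).round(1))
```

```text
295 70 [588.5 -54.3] PCA 54.5 elong [3.3 5. ] centroid 64.8 36.6
295 110 [588.3 -54.9] PCA 56.4 elong [2.7 4.5] centroid 64.6 36.0
295 140 [588.2 -55.2] PCA 58.5 elong [2.3 4.2] centroid 64.6 35.7
296 70 [588.  -55.5] PCA 58.7 elong [3.3 5.7] centroid 64.7 35.3
296 110 [587.9 -56. ] PCA 60.0 elong [2.7 5.2] centroid 64.5 34.9
296 140 [587.9 -56.1] PCA 62.1 elong [2.2 4.8] centroid 64.5 34.7
297 70 [587.6 -56.6] PCA 60.5 elong [3.5 6.4] centroid 64.6 34.2
297 110 [587.7 -56.6] PCA 62.6 elong [2.7 5.7] centroid 64.4 34.2
297 140 [587.8 -56.5] PCA 63.4 elong [2.2 5.1] centroid 64.5 34.3
```

```bash
python3 -m inch '[[[0,0,0],[0,0,0.05],0.3],[[0,0,0],[0,0,0.1],0.3],[[0,0,0],[0,0,0.14],0.3],[[0,0,0],[0,0,0.14],0.3],[[0,0,0],[0,0,0.14],0.3],[[0,0,0],[0,0,0.14],0.3]]' 40; python3 -m inch '[[[0,0,0],[0,0,0],0.6],[[0,0,0],[0,0,0],0.8],[[0,0,0],[0,0,0],1],[[0,0,0],[0,0,0],1],[[0,0,0],[0,0,0],1]]' 40
```

```text
time: 6.4
tool_pos: [571.9, -89.9, 120.9]
tcp_rot: [-180.0, 0.0, -2.6]
ft_force: [-1.6, -0.1, 7.6]
finger_gap: 47.7
time: 6.9
tool_pos: [571.9, -90.1, 120.0]
tcp_rot: [-180.0, 0.0, -2.6]
ft_force: [-0.3, -0.0, -0.2]
finger_gap: 85.1
```

```bash
python3 -m inch '[[[0,0,-4],[0,0,0],1],[[0,0,-8],[0,0,0],1],[[0,0,-10],[0,0,0],1],[[0,4,-10],[0,0,0],1],[[0,8,-10],[0,0,0],1],[[0,12,-10],[0,0,0],1],[[0,16,-10],[0,0,0],1],[[0,20,-10],[0,0,0],1],[[0,22,-10],[0,0,0],1],[[0,22,-10],[0,0,0],1]]' 40
python3 - <<'E'
from h import *
a=viewer.snapshot("side")[:,:,::-1];b=viewer.snapshot("top")[:,:,::-1]
cv2.imwrite("pics/s3.png",a);cv2.imwrite("pics/t3.png",b)
z=[cv2.resize(q,(395,395),interpolation=cv2.INTER_NEAREST) for q in(a[190:250,260:320],b[165:225,275:335])]
cv2.imwrite("pics/z3.png",np.hstack(z))
E
```

```text
time: 7.9
tool_pos: [561.5, -312.6, 219.9]
tcp_rot: [180.0, 0.0, -2.8]
ft_force: [0.1, 0.8, -0.3]
finger_gap: 85.4
```

View pics/z3.png

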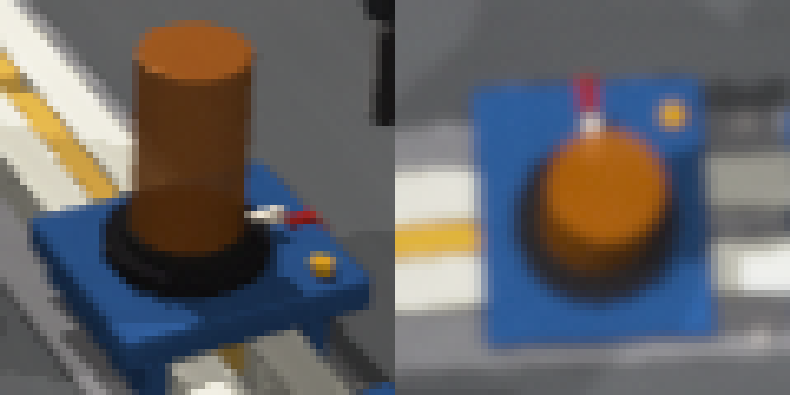

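The top view shows the white pointer tip at crop (591,125), almost in line with the red mark at (587,95) as seen from the axis. I'll put a number on the error.

Run:
```python
from h import *
ex=np.array([.99946,.0328])
im=cv2.imread("pics/t3.png").astype(float);B,G,R=im[...,0],im[...,1],im[...,2]
def wc(w,y0,y1,x0,x1):
    ys,xs=np.mgrid[y0:y1,x0:x1];q=w[y0:y1,x0:x1];return (q*xs).sum()/q.sum(),(q*ys).sum()/q.sum()
red=np.clip(R-np.maximum(B,G)-20,0,None);cr=wc(red,173,183,358-60,310)
print(im[180:188,300:310].min(2))
wh=np.clip(im.min(2)-80,0,None);cw=wc(wh,180,188,300,310)
M=onz("top",cr,50)[:2];ax=M-55*ex
print(cr,cw,M,ax)
for z in(58,60,62):
    v=onz("top",cw,z)[:2]-ax;print(z,np.hypot(*v),np.degrees(np.arctan2(v[1],v[0]))-1.88)
```

```text
[[ 47.  66.  79.  63.  58.  71.  85.  54.  48.  45.]
 [ 49.  63.  83.  78.  85.  89.  86.  53.  48.  47.]
 [ 46.  57.  89. 118. 140. 133. 102.  61.  48.  49.]
 [ 47.  55.  94. 149. 178. 169. 124.  82.  70.  68.]
 [ 51.  66. 102. 148. 165. 150. 110.  85.  86.  91.]
 [ 69.  92. 103. 116. 113. 101.  72.  57.  63.  79.]
 [ 90.  93.  83.  70.  62.  55.  42.  33.  36.  47.]
 [ 87.  66.  45.  39.  41.  37.  31.  25.  27.  29.]]
(np.float64(303.5695652173913), np.float64(178.2804347826087)) (np.float64(304.0550458715596), np.float64(183.41794087665647)) [629.5777467 -86.332844 ] [574.6074467 -88.136844 ]
58 38.59181714855624 -0.05736525123738745
60 38.216844917647286 0.11694034445783874
62 37.84223339195857 0.2946986184608238
```

```bash
python3 -m inch '[[[0,-4,0],[0,0,0],1],[[0,-8,0],[0,0,0],1],[[0,-12,0],[0,0,0],1],[[0,-16,0],[0,0,0],1],[[0,-20,0],[0,0,0],1],[[0,-22,0],[0,0,0],1],[[0,-22,0],[0,0,0],1],[[0,-22,0],[0,0,0],1],[[0,-22,4],[0,0,0],1],[[0,-22,8],[0,0,0],1],[[0,-22,10],[0,0,0],1],[[0,-22,10],[0,0,0],1],[[0,-22,10],[0,0,0],1]]' 40; python3 -m inch '[[[0,0,0],[0,0,0],0.75],[[0,0,0],[0,0,0],0.65],[[0,0,0],[0,0,0],0.6],[[0,0,0],[0,0,0],0.55],[[0,0,0],[0,0,0],0.5],[[0,0,0],[0,0,0],0.4],[[0,0,0],[0,0,0],0.3],[[0,0,0],[0,0,0],0.3],[[0,0,0],[0,0,0],0.3],[[0,0,0],[0,0,0],0.3],[[0,0,0],[0,0,0],0.3]]' 40
python3 - <<'E'
from h import *
print(onz("side",(262.1,201.8),26),onz("top",(240.9,203),26))
im=cv2.imread("pics/s3.png");z=cv2.resize(im[180:215,245:285],(800,700),interpolation=cv2.INTER_NEAREST)[:600];cv2.imwrite("pics/z3n.png",z)
E
```

```text
time: 9.3
tool_pos: [572.2, -90.9, 120.8]
tcp_rot: [180.0, 0.0, -2.6]
ft_force: [0.6, 0.1, 1.1]
finger_gap: 85.4
time: 10.4
tool_pos: [573.0, -90.7, 121.8]
tcp_rot: [179.9, -0.1, -2.6]
ft_force: [-0.9, -3.2, 6.1]
finger_gap: 47.1
[570.36072443  94.11164443  26.        ] [565.54114063  94.18457464  26.        ]
```

View pics/z3n.png

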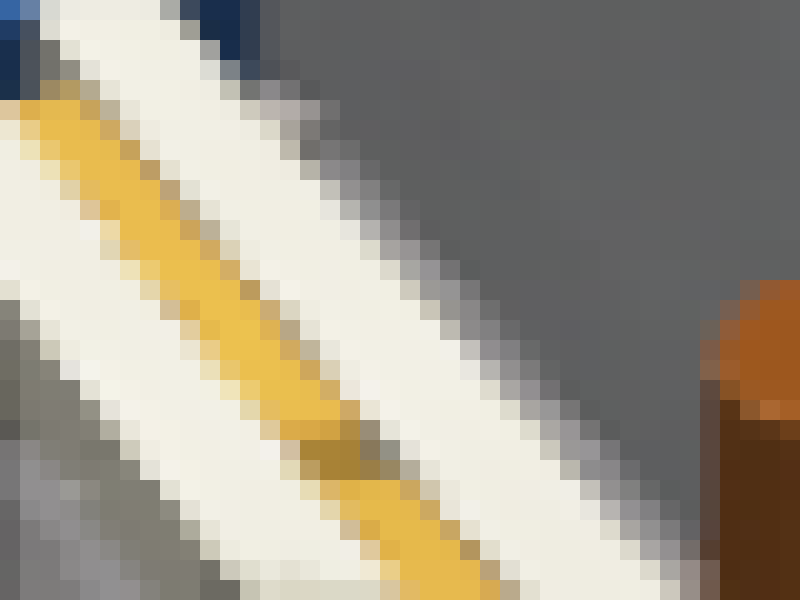

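```bash
python3 -m inch '[[[-0.02,-0.3,0],[0,0,0],0.3],[[-0.06,-0.8,0],[0,0,0],0.3],[[-0.12,-1.6,0],[0,0,0],0.3],[[-0.2,-2.5,0],[0,0,0],0.3],[[-0.27,-3.5,0],[0,0,0],0.3],[[-0.35,-4.5,0],[0,0,0],0.3],[[-0.43,-5.5,0],[0,0,0],0.3],[[-0.51,-6.5,0],[0,0,0],0.3],[[-0.59,-7.5,0],[0,0,0],0.3],[[-0.65,-8.3,0],[0,0,0],0.3],[[-0.67,-8.5,0],[0,0,0],0.3],[[-0.67,-8.5,0],[0,0,0],0.3]]' 40
```

```text
time: 11.6
tool_pos: [570.1, -4.7, 121.8]
tcp_rot: [-180.0, -0.1, -2.6]
ft_force: [-1.6, 1.8, 6.5]
finger_gap: 47.0
```

Lateral force is small. I'll carry on to just before the notch.

```bash
python3 -m inch '[[[-0.02,-0.3,0],[0,0,0],0.3],[[-0.06,-0.8,0],[0,0,0],0.3],[[-0.12,-1.6,0],[0,0,0],0.3],[[-0.2,-2.5,0],[0,0,0],0.3],[[-0.27,-3.5,0],[0,0,0],0.3],[[-0.35,-4.5,0],[0,0,0],0.3],[[-0.43,-5.5,0],[0,0,0],0.3],[[-0.51,-6.5,0],[0,0,0],0.3],[[-0.56,-7.1,0],[0,0,0],0.3],[[-0.58,-7.4,0],[0,0,0],0.3],[[-0.58,-7.4,0],[0,0,0],0.3]]' 40
python3 - <<'E'
from h import *
a=viewer.snapshot("side")[:,:,::-1]
cv2.imwrite("pics/s4.png",a)
cv2.imwrite("pics/z4.png",cv2.resize(a[150:225,225:325],(800,600),interpolation=cv2.INTER_NEAREST));s=telemetry.sense();print(s["tool_pos"],s["ft_force"])
E
```

```text
time: 12.7
tool_pos: [567.7, 69.0, 121.8]
tcp_rot: [180.0, -0.1, -2.6]
ft_force: [-1.5, 0.7, 6.7]
finger_gap: 47.2
[567.64822159  69.15914373 121.83484101] [-2.53381212  0.61734428  6.4593243 ]
```

View pics/z4.png

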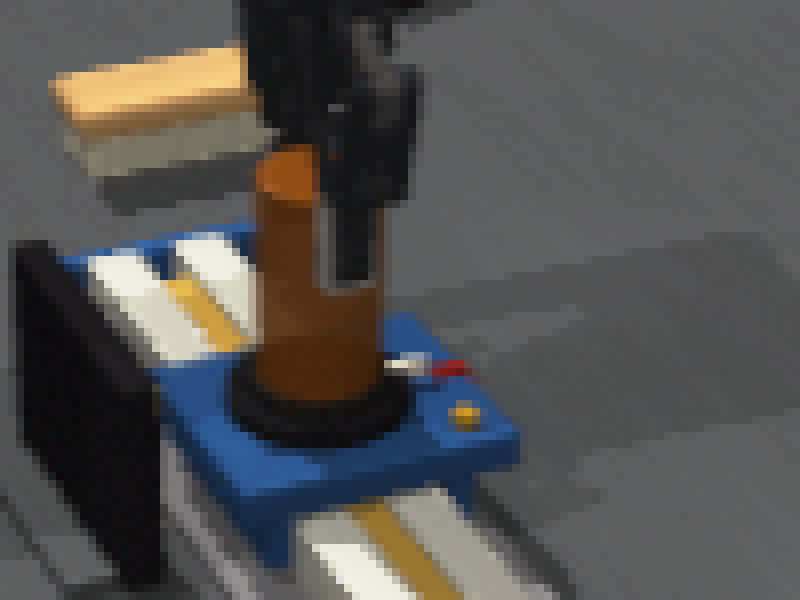

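The pointer at (410,365) still faces the mark at (452,368), and the pin at (465,413) is proud. Now I'll creep forward and read the force.

```bash
python3 -m inch '[[[-0.02,-0.2,0],[0,0,0],0.3],[[-0.04,-0.4,0],[0,0,0],0.3],[[-0.05,-0.6,0],[0,0,0],0.3],[[-0.06,-0.8,0],[0,0,0],0.3]]' 40|grep -E "pos|force"
for i in 1 ; do :; done
python3 -m inch '[[[-0.01,-0.1,0],[0,0,0],0.3],[[-0.02,-0.2,0],[0,0,0],0.3]]' 40|grep -E "pos|force"
python3 -m inch '[[[-0.01,-0.1,0],[0,0,0],0.3],[[-0.02,-0.2,0],[0,0,0],0.3]]' 40|grep -E "pos|force"
python3 -m inch '[[[-0.01,-0.1,0],[0,0,0],0.3],[[-0.02,-0.2,0],[0,0,0],0.3]]' 40|grep -E "pos|force"
```

```text
tool_pos: [567.4, 75.5, 121.8]
ft_force: [-2.6, -8.9, 8.2]
tool_pos: [567.4, 77.7, 121.8]
ft_force: [-1.9, -7.9, 7.2]
tool_pos: [567.3, 79.6, 121.8]
ft_force: [-0.5, -8.8, 6.6]
tool_pos: [567.3, 81.8, 121.8]
ft_force: [-0.5, -5.8, 6.0]
```

```bash
python3 -m inch '[[[-0.01,-0.1,0],[0,0,0],0.3],[[-0.01,-0.1,0],[0,0,0],0.3]]' 40|grep -E "pos|force"
python3 -m inch '[[[-0.01,-0.1,0],[0,0,0],0.3],[[-0.01,-0.1,0],[0,0,0],0.3]]' 40|grep -E "pos|force"
python3 -m inch '[[[-0.01,-0.1,0],[0,0,0],0.3],[[-0.01,-0.1,0],[0,0,0],0.3]]' 40|grep -E "pos|force"
```

```text
tool_pos: [567.1, 83.9, 121.8]
ft_force: [-1.5, -0.2, 5.4]
tool_pos: [567.1, 85.3, 121.8]
ft_force: [-1.3, 0.8, 5.9]
tool_pos: [567.0, 86.7, 121.8]
ft_force: [-0.1, 2.6, 5.5]
```

Run:
```python
from h import *
a=viewer.snapshot("side")[:,:,::-1]
cv2.imwrite("pics/s5.png",a);b=cv2.imread("pics/s4.png")
cv2.imwrite("pics/z5.png",np.hstack([cv2.resize(q,(400,400),interpolation=cv2.INTER_NEAREST) for q in (b[185:215,265:295],a[178:208,260:290])]));s=telemetry.sense();print(s["tool_pos"],s["ft_force"])
```

```text
[567.03147622  86.71747291 121.81804772] [-0.8728428   1.98458652  5.78373007]
```

View pics/z5.png

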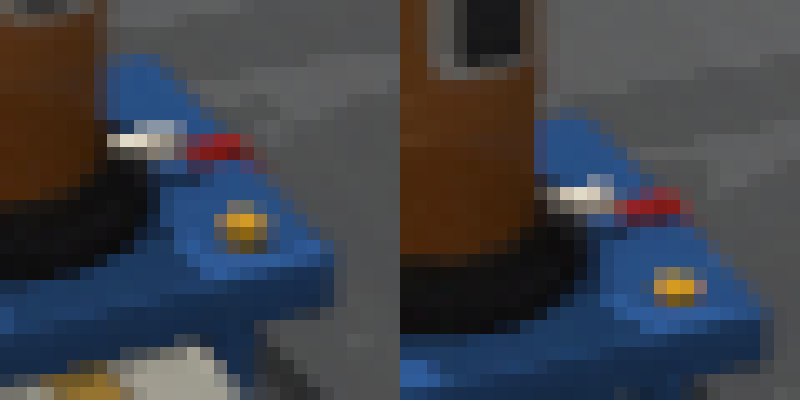

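The pin, at (680,288) on the right, is clearly lower than before, so the ball is falling. I'll keep going in 1 mm steps.

```bash
for k in 1; do python3 -m inch '[[[-0.01,-0.1,0],[0,0,0],0.3],[[-0.01,-0.1,0],[0,0,0],0.3],[[-0.01,-0.1,0],[0,0,0],0.3]]' 40|grep -E "pos|force"; done
python3 -m inch '[[[-0.01,-0.1,0],[0,0,0],0.3],[[-0.01,-0.1,0],[0,0,0],0.3],[[-0.01,-0.1,0],[0,0,0],0.3]]' 40|grep -E "pos|force"
python3 -m inch '[[[-0.01,-0.1,0],[0,0,0],0.3],[[-0.01,-0.1,0],[0,0,0],0.3],[[-0.01,-0.1,0],[0,0,0],0.3]]' 40|grep -E "pos|force"
python3 - <<'E'
from h import *
a=viewer.snapshot("side")[:,:,::-1]
cv2.imwrite("pics/s6.png",a);b=cv2.imread("pics/s5.png")
cv2.imwrite("pics/z6.png",np.hstack([cv2.resize(q,(400,400),interpolation=cv2.INTER_NEAREST) for q in (b[178:208,260:290],a[178:208,260:290])]))
E
```

```text
tool_pos: [567.0, 87.8, 121.8]
ft_force: [-1.1, 2.8, 6.2]
tool_pos: [567.0, 88.7, 121.8]
ft_force: [-0.1, 2.0, 6.2]
tool_pos: [567.0, 89.5, 121.8]
ft_force: [0.1, 0.0, 5.7]
```

View pics/z6.png

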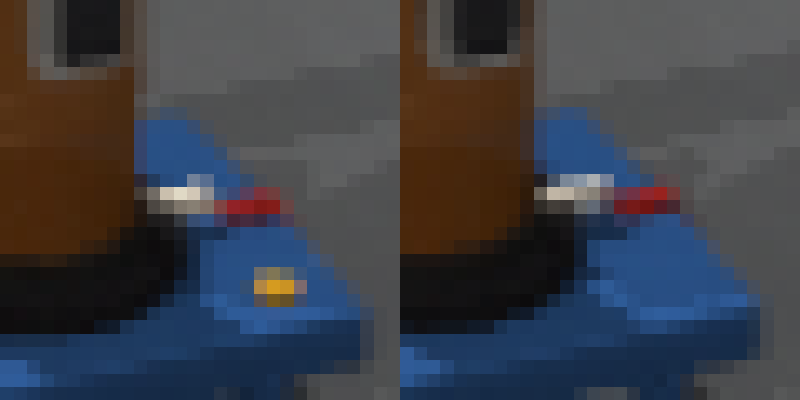

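The yellow pin has gone flush (right crop), and the force along the rail is about 0, so the ball is at the bottom of the V. The pointer at (570,192) still faces the mark at (648,200). I'll hold and recheck before handing in.

```bash
python3 -m inch '[[[0,0,0],[0,0,0],0.3],[[0,0,0],[0,0,0],0.3],[[0,0,0],[0,0,0],0.3],[[0,0,0],[0,0,0],0.3],[[0,0,0],[0,0,0],0.3]]' 40
python3 - <<'E'
from h import *
a=viewer.snapshot("side")[:,:,::-1]
cv2.imwrite("pics/s7.png",a)
def yel(i):
    h=cv2.cvtColor(i,cv2.COLOR_BGR2HSV)[178:208,270:295];return int(((h[...,0]>15)&(h[...,0]<32)&(h[...,1]>130)&(h[...,2]>90)).sum())
print([yel(cv2.imread(f"pics/s{k}.png")) for k in(5,6,7)])
h=cv2.cvtColor(a,cv2.COLOR_BGR2HSV);H,S,V=[h[...,i].astype(int) for i in range(3)]
roi=np.zeros(H.shape,bool);roi[189:198,270:284]=1
cw=cen(roi&(S<90)&(V>130))[0];cr=cen(roi&((H<8)|(H>165))&(S>140)&(a[...,1]<80))[0]
M=onz("side",cr,50)[:2];ax=M-55*np.array([.99946,.0328])
for z in(58,60):
    v=onz("side",cw,z)[:2]-ax;print(M,ax,np.hypot(*v),np.degrees(np.arctan2(v[1],v[0]))-1.88)
# same measure on the released view s3, known ~0
a=cv2.imread("pics/s3.png");h=cv2.cvtColor(a,cv2.COLOR_BGR2HSV);H,S,V=[h[...,i].astype(int) for i in range(3)]
roi=np.zeros(H.shape,bool);roi[215:228,294:312]=1
cw=cen(roi&(S<90)&(V>130))[0];cr=cen(roi&((H<8)|(H>165))&(S>140)&(a[...,1]<80))[0]
M=onz("side",cr,50)[:2];ax=M-55*np.array([.99946,.0328])
for z in(58,60):
    v=onz("side",cw,z)[:2]-ax;print("ref",M,np.hypot(*v),np.degrees(np.arctan2(v[1],v[0]))-1.88)
E
```

```text
time: 15.85
tool_pos: [566.9, 89.5, 121.8]
tcp_rot: [-180.0, -0.1, -2.6]
ft_force: [0.2, 1.1, 5.9]
finger_gap: 47.1
[5, 0, 0]
[621.54086295  91.24673187] [566.57056295  89.44273187] 38.37611698951474 -0.743450466160757
[621.54086295  91.24673187] [566.57056295  89.44273187] 37.078623840438716 -5.506340336301735
ref [628.41669584 -88.31972562] 37.555157199614115 -1.2739922978567444
ref [628.41669584 -88.31972562] 36.23795100975788 -5.350252762252236
```

```bash
python3 -c "
from bench import r
print(r.hand_in())"
```

```text
the job is handed in; nothing more can be done
None
```

I turned the glass about 61° clockwise until the pointer faced the red mark, slid it about 180 mm along the rail into the notch, and handed in at about 16 s with the grip still on at 40 N. `hand_in` reports no verdict, so the result rests on my own checks below.

**Pointer:**
- My angle estimates disagreed partway through the turn. The first top picture left about 10° still to go and the side view 4 to 7.5°, so I turned a further 8°.
- I then let go once, backed the arm off and measured from above. The pointer was within about 0.3° of the mark. I gripped again at the same yaw.
- At the end, the side view gave the same angle as in that released position, to within about 0.5°. On its own, the side view is only good to a few degrees.

**Notch:**
- The force along the rail went from about −8 N, to between +2 and +3 N, and then to 0 N at TCP y = 89.5 mm.
- The yellow pin dropped out of sight at the same point, so the ball is seated.
- A last hold gave a steady pose, a finger gap of 47.1 mm and about +1 N along the rail. The slide may be a fraction of a millimetre short of the notch's exact centre, well inside the 2.5 mm allowed.

**Paddle, tumbler and brush:** I planned the path to stay above or clear of them and felt no contact, but I did not re-measure their positions at the end.

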